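# Jog the power-feed table over the dish and drive a broken T-nut out of its slot

### The job

A broken T-nut is stuck in one of the two T-slots of the little power-feed table. Hold the feed lever over to the left until the open ends of the slots have come over the middle of the dish and let it spring back (jog back if you overshoot). Then take the slot scraper from its wooden block, set its foot in that slot behind the broken nut and push the nut out of the open end so that it drops into the dish; leave the scraper standing in the slot, leave the good T-bolt in the other slot, and knock nothing over.

Things in the scene. Friction and masses are not known exactly. Their poses are not given: they have to be found in the camera images.
- feed_lever (a joint): momentary feed lever, rad: 0 upright (springs back there when let go), positive = tilted left (+y side), negative = right, stops at +-0.35. Held over past about 0.3, the motor carries the table to the lever's side at about 20 mm/s; under 0.2 the table stands still at once. Holding it over takes about 9 N sideways at the knob.
- lever_knob (a point): centre of the lever's black ball knob, 26 mm across, on a 9 mm steel stick; upright it is 116 mm above the worktop and 80 mm above the pivot, at the front of the unit. The feed box below it has its top at 49 mm; 35 mm behind the knob the table begins (top at 88 mm). y axis along the swing (left); the frame tilts with the lever.
- feed_table (a joint): position of the table along its bed, m: 0 with table and bed ends flush, positive = to the left (toward the dish), stops at -0.06 and +0.095. A brake holds it against a few newtons while the lever is upright; on release it settles 1 to 2 mm back.
- table_end (a point): middle of the top edge of the table's open (left) end; moves with the table. y along the slots, out of the open end; x away from the robot; z up. Table: grey aluminium, 120 mm wide (x), 200 mm long (y), top 88 mm and underside 60 mm above the worktop. Both slots are shut by a bracket, no higher than the table's top, at the far right end.
- slot_front (a point): open end of the T-slot nearer the robot (27 mm from the table's middle): middle of the mouth, level with the table's top, same axes as table_end. Mouth 14 mm wide and 8 mm deep, below it an undercut 24 mm wide and 10 mm high; slot floor 18 mm below the top.
- slot_rear (a point): the same point of the other, identical T-slot, farther from the robot (54 mm from the front one)
- stub_center (a point): centre of the broken T-nut (dark steel, no stud), in either slot: 20 mm wide below, 10 mm wide neck, 18 mm long along the slot, 16 mm high, its top 2 mm below the table's top. It lies on the slot floor, rides with the table, slides easily along the slot and cannot be lifted out.
- t_bolt: good T-bolt with washer, hex nut and 8 mm stud standing in the other slot, its top 28 mm above the table's top; origin at the middle of its underside. Stays in its slot.
- scraper_grip (a point): centre of the slot scraper's wooden handle (24 mm in x, 20 mm in y, 76 mm high; grip across the 20 mm). It stands upright in a pocket, open upward, of a wooden block 58x72x45 mm. y along the foot's length. Below this point: underside of the shoulder plate 45 mm (plate 26x32x5 mm; it rests on the block's, later the table's top), end of foot 62 mm. 0.12 kg.
- scraper_foot (a point): centre of the scraper's steel foot, 10 mm wide (x), 24 mm long (y), 17 mm deep, below the shoulder plate, straight under the handle; fits the slot mouth with 2 mm on either side
- catch_dish: glazed stoneware dish, 130 mm (x) by 80 mm (y) by 51 mm high, open on top, standing on the worktop left of the unit; origin at the middle of its underside. Opening about 110 x 66 mm. The table's end passes 9 mm over its rim.
- paint_tall_1: white paint bottle with black cap, 38 mm across, 105 mm high, standing behind; origin at its foot. Bystander.
- paint_tall_2: dark blue paint bottle with white cap, 38 mm across, 105 mm high, standing behind; origin at its foot. Bystander.

How it is judged (in metres and radians):
On the way, in this order (a step that is already met when the one before it is completed fails the run):
1. the feed lever is held over to the left (value of joint feed_lever above 0.25 rad), for 0.4 s.
2. the lever has sprung back upright with the table's open end over the dish (value of joint feed_lever between -0.06 and 0.06 rad and y of table_end in the frame of catch_dish between -0.034 and 0.022 m), for 0.3 s.
3. the scraper's foot pushes the broken nut in the slot (distance between scraper_foot and stub_center below 0.027 m and height (world z) of stub_center above 0.07 m).
At the end, for the whole second after the job is handed in: the broken nut lies in the dish (within its walls, centre below 45 mm), the dish upright, the scraper standing in the slot (foot below the table's top, upright within 0.2 rad), the T-bolt still in its slot, the lever upright within 0.06 rad (x of stub_center in the frame of catch_dish between -0.058 and 0.058 m and y of stub_center in the frame of catch_dish between -0.036 and 0.036 m and height (world z) of stub_center below 0.045 m and angle between catch_dish's own z axis and vertical below 0.1 rad and height (world z) of scraper_foot between 0.072 and 0.087 m and angle between scraper_grip's own z axis and vertical below 0.2 rad and height (world z) of t_bolt above 0.065 m and value of joint feed_lever between -0.06 and 0.06 rad); the robot touches nothing.
It fails at once if a paint bottle is knocked over (angle between any of paint_tall_1, paint_tall_2's own z axis and vertical above 0.6 rad).
It fails at once if the good T-bolt is driven out of its slot (height (world z) of t_bolt below 0.06 m).
It also fails if it takes over 64 s, if anything falls off the work surface, if the arm or the gripper's body presses on something with over 40 N, if the wrist force passes 120 N, or if a joint passes its speed limit or range.

### The arm

A 7-joint arm with a two-finger parallel gripper is mounted at the origin on a cart in front of the work surface, level with it; the furniture and walls round the work are solid. World frame = base frame: x ahead of the robot, y to its left, z up, the work surface at z = 0. Lengths are in mm, angles in degrees, forces in N, time in s.
With the tool pointing down it reaches from about 425 to 800 mm from the base axis. Payload 8.3 kg.
Tool frame: the origin (TCP) lies at the centre of the arm's flange, where the gripper is bolted on; the fingertips stand 173 mm ahead of it and the grasp point (between the pads) lies 155 mm ahead of it; z points along the fingers, y is the direction in which the jaws open and shut (so a half turn about z gives the same grasp; the last joint's range is limited). The gripper opens to 85 mm and grips with 20 to 120 N. Pads are 22 mm wide; open, the fingers measure 114 mm over their backs; the gripper's body (76 mm by 85 mm) begins 54 mm behind the grasp point. The pads swing forward as they close: fully open they stand 13 mm farther back than shut.
Start: joints at [-3.604, 21.967, 0.94, 78.501, -0.361, 79.538, -2.664], TCP at [624.993, 0.037, 404.679] pointing down, gripper open.
Joint ranges: [-169.22, 169.22], [-14.56, 117.87], [-87.37, 89.26], [10.42, 133.3], [-82.24, 262.24], [0.94, 117.77], [-172.7, 172.7]. Speed limits (degrees/s): [136.94, 136.94, 172.46, 172.46, 180, 180, 180].

### API

Orientations are given as [roll, pitch, yaw] about the fixed x, y, z axes, in that order (R = Rz(yaw) Ry(pitch) Rx(roll)).
In Python, from rig import ctrl, eyes gives the robot as it stands. Calls block until the motion is done:
- ctrl.move_pose(position, orientation): joint-space move of the TCP to a pose.
- ctrl.move_linear(position, ori=None, velocity=150, threshold=None): straight line of the TCP; ori=None keeps the orientation; velocity is the mean speed in mm/s. With threshold (N) it stops when the force on the tool has changed by that much, and returns True; else False.
- ctrl.goto_joints(angles): joint-space move.
- ctrl.command_gripper(opening, grasp_force=None): finger opening in mm; grasp_force is the grip in N (None keeps the last); returns when the fingers have stopped.
- ctrl.dwell(seconds).
- ctrl.solve_ik(position, orientation): joint angles nearest the present ones, or None.
- ctrl.sense(): the state.
- eyes.read_camera(name): name is "scene" or "side" or "wrist"; returns a dict with "frame" (400x640x3 uint8, red, green, blue), "camera_matrix" (3x3 intrinsics, pixels), "k1" (the pictures are not rectified: a ray, as slopes to the right and down, at radius r is drawn at 1 + k1 r^2 times it, then the intrinsics apply), "camera_from_world" (4x4, takes a point from world to camera coordinates); the wrist camera has in their place "tool_from_camera" (4x4, takes a point from camera to tool coordinates, whose origin is the TCP and whose axes are the flange's). Camera axes: x right, y down, z forward; pixel columns grow to the right and rows downward; lengths in mm; the calibration is good to about 2 mm. A picture is of the moment at which its call begins: read the wrist's pose just before it. There is no depth.
A pose or a line that the arm cannot do raises ctrl.MotionError and nothing moves.
- ctrl.job_done(): hands the job in, once; it reports no verdict.
The state is a dict: "time": time; "q": joint angles; "dq": joint speeds; "joint_efforts": joint torques, N m; "tcp_pos": TCP position; "ee_rot": TCP orientation; "wrist_force": force on the tool from outside, world axes, zero at the start; "wrist_torque": the same for the moment, N m; "grip_width": finger opening in mm.
Only numpy, scipy, OpenCV 4.12 (cv2) and the standard library are available. Lean on these libraries where they do the work, as an engineer would, in place of code of your own. Each camera call takes 0.05 s, during which the arm holds its last target.

## Working session

There is one attempt and no reset: what is moved stays moved. The work goes in short steps, each a Python script; the robot and the scene stay as the last script left them, time stands still between calls to the robot, and variables do not carry over. Pictures are saved under pics/ and viewed, and the job is handed in when it is done.

```bash
ls; mkdir -p pics; python3 - <<'E'
from rig import ctrl, eyes
import cv2
s=ctrl.sense();print(s)
for n in ["scene","side","wrist"]:
    d=eyes.read_camera(n); cv2.imwrite(f"pics/{n}0.png",d["frame"][:,:,::-1])
    print(n,{k:v for k,v in d.items() if k!="frame"})
E
```

```text
pics
{'time': 0.0, 'q': array([-3.60430493, 22.01495153,  0.93759478, 78.56141528, -0.36037393,
       79.53846602, -2.66493453]), 'dq': array([-0.01665421,  0.08701373, -0.01002398,  0.04447452, -0.00203693,
       -0.03660057, -0.03375025]), 'joint_efforts': array([-4.50568632e-04, -6.27588844e+01,  8.43669288e-01, -3.71825659e+01,
        1.65239023e-02,  1.39937960e-02, -1.08329079e-04]), 'tcp_pos': array([6.24832927e+02, 4.93981928e-02, 4.03680893e+02]), 'ee_rot': array([-1.79888025e+02,  2.39662176e-03,  9.00040053e+01]), 'wrist_force': array([ 0.35614562,  0.64189132, -0.35137331]), 'wrist_torque': array([-0.02957467,  0.03439751,  0.08694008]), 'grip_width': 85.49057692480353}
scene {'camera_matrix': array([[406.60035303,   0.        , 320.60017606],
       [  0.        , 406.60035303, 207.50610567],
       [  0.        ,   0.        ,   1.        ]]), 'k1': -0.10643391789307972, 'camera_from_world': array([[-7.07348204e-01, -7.06852435e-01,  4.26068331e-03,
         5.17218541e+02],
       [-5.13761530e-01,  5.09963263e-01, -6.89917792e-01,
         2.95631086e+02],
       [
[... 601 characters left out ...]
, -4.81899943e-01,
         7.63632882e+02],
       [ 0.00000000e+00,  0.00000000e+00,  0.00000000e+00,
         1.00000000e+00]])}
wrist {'camera_matrix': array([[306.95569057,   0.        , 321.30255616],
       [  0.        , 306.95569057, 194.65886498],
       [  0.        ,   0.        ,   1.        ]]), 'k1': -0.05977570802298961, 'tool_from_camera': array([[-7.80099010e-04, -9.65313334e-01, -2.61093008e-01,
         6.71875814e+01],
       [ 9.99999664e-01, -8.19194493e-04,  4.09073362e-05,
        -9.70399045e-01],
       [-2.53374351e-04, -2.61092888e-01,  9.65313648e-01,
         3.06782842e+01],
       [ 0.00000000e+00,  0.00000000e+00,  0.00000000e+00,
         1.00000000e+00]])}
```

View pics/scene0.png

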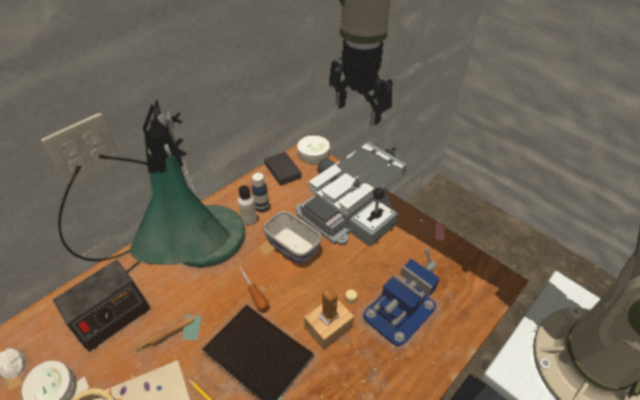

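View pics/side0.png

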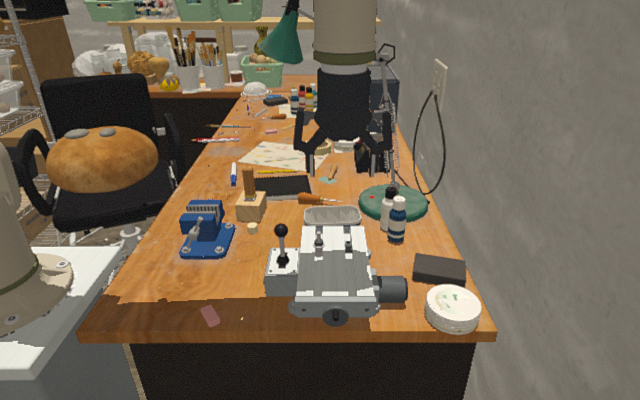

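View pics/wrist0.png

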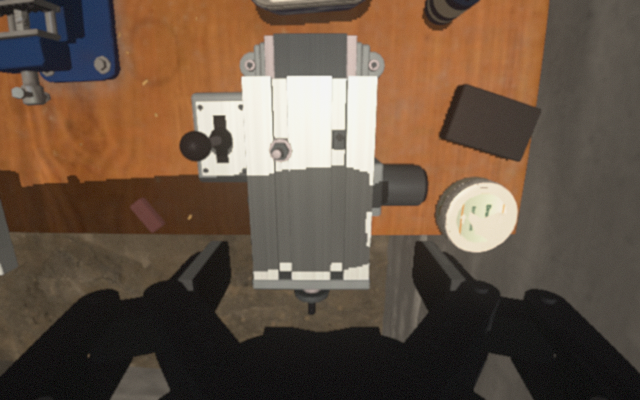

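The broken nut is the dark block in the rear slot, at wrist (338,140). The bolt is in the front slot at (280,150), the knob at about (196,146), and the scraper block is left of the vise. Next I'll measure positions.

```bash
cat > h.py <<'E'
from rig import ctrl, eyes
import numpy as np, cv2
from scipy.spatial.transform import Rotation as Ro
def cam(n,save=None):
    s=ctrl.sense(); d=eyes.read_camera(n)
    if n=="wrist":
        T=np.eye(4);T[:3,:3]=Ro.from_euler('xyz',s['ee_rot'],degrees=True).as_matrix();T[:3,3]=s['tcp_pos']
        d['cw']=np.linalg.inv(T@d['tool_from_camera'])
    else: d['cw']=d['camera_from_world']
    if save: cv2.imwrite(f"pics/{save}.png",d['frame'][:,:,::-1])
    return d
def ray(d,px):
    K=d['camera_matrix'];p=cv2.undistortPoints(np.array([[px]],float),K,np.array([d['k1'],0,0,0.]))[0,0]
    W=np.linalg.inv(d['cw']);return W[:3,3],W[:3,:3]@np.array([p[0],p[1],1])
def onz(d,px,z):
    o,v=ray(d,px);return o+v*(z-o[2])/v[2]
def proj(d,P):
    r,_=cv2.Rodrigues(d['cw'][:3,:3]);return cv2.projectPoints(np.array(P,float).reshape(-1,1,3),r,d['cw'][:3,3],d['camera_matrix'],np.array([d['k1'],0,0,0.]))[0][:,0]
def crop(d,x0,y0,x1,y1,k,name):
    cv2.imwrite(f"pics/{name}.png",cv2.resize(d['frame'][y0:y1,x0:x1,::-1],None,fx=k,fy=k,interpolation=cv2.INTER_CUBIC))
E
python3 - <<'E'
from h import *
w=cam("wrist");s=cam("side");c=cam("scene")
crop(w,180,20,440,300,2,"w1");crop(s,150,150,450,330,2.5,"s1");crop(c,200,120,460,370,2.3,"c1")
E
```

```text
(no output)
```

View pics/w1.png

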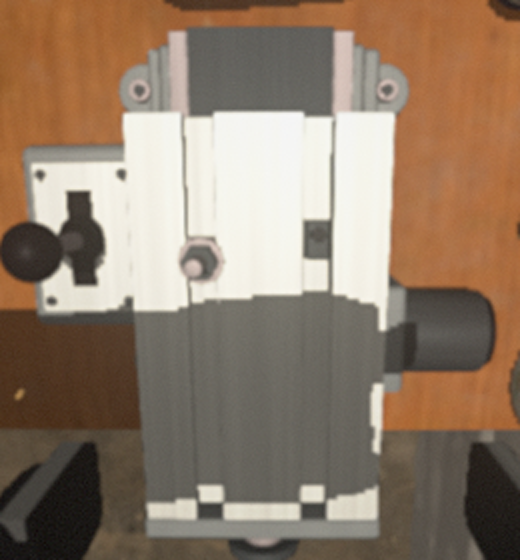

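View pics/s1.png

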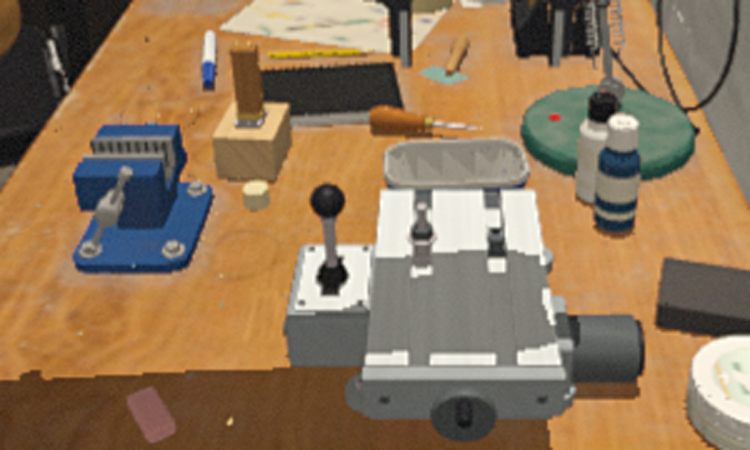

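View pics/c1.png

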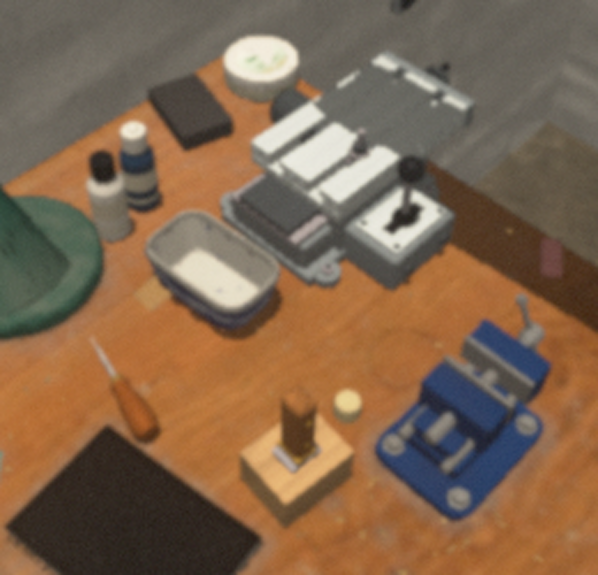

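```bash
python3 - <<'E'
from h import *
np.set_printoptions(precision=1,suppress=True)
w=cam("wrist");s=cam("side");c=cam("scene")
W=lambda x,y,z:onz(w,(x/2+180,y/2+20),z)
S=lambda x,y,z:onz(s,((x+.5)/2.5+149.5,(y+.5)/2.5+149.5),z)
C=lambda x,y,z:onz(c,(x/2.3+200,y/2.3+120),z)
print("knob",W(32,251,116),C(411,170,116),S(327,201,116))
print("corners L",W(124,112,88),W(394,112,88),"R",W(148,521,88),W(378,521,88))
print("scene corners",C(253,140,88),C(325,204,88),"side",S(380,188,88),S(537,190,88))
print("slots",W(199,114,88),W(319,114,88))
print("slots right",W(207,490,88),W(314,490,88))
print("stub",W(318,239,86),"front/back edges",W(318,220,86),W(318,259,86))
print("dish",[C(*p,51) for p in [(147,247),(190,211),(278,265),(232,305)]])
print("dish side",S(384,160,51),S(528,160,51),S(456,141,51))
print("handle top C",C(298,392,128),"S",S(246,46,128))
print("block top C",[C(*p,45) for p in [(241,462),(300,414),(354,455),(286,500)]])
print("block top S",[S(*p,45) for p in [(217,139),(232,103),(291,106),(282,144)]])
E
```

```text
knob [518.2  40.5 116. ] [516.3  40.5 116. ] [517.6  38.2 116. ]
corners L [553.8  98.6  88. ] [673.   98.3  88. ] R [ 552.9 -103.5   88. ] [ 673.8 -103.4   88. ]
scene corners [671.   95.3  88. ] [560.2 108.7  88. ] side [551.9 100.1  88. ] [674.8  96.3  88. ]
slots [587.   97.5  88. ] [639.9  97.3  88. ]
slots right [584.7 -85.2  88. ] [639.9 -85.2  88. ]
stub [640.2  42.4  86. ] front/back edges [640.1  51.1  86. ] [640.3  33.2  86. ]
dish [array([663.6, 242.9,  51. ]), array([670., 183.,  51.]), array([560.5, 170.3,  51. ]), array([556.6, 232.6,  51. ])]
dish side [549.1 206.   51. ] [677.6 205.   51. ] [614.  239.9  51. ]
handle top C [419.1 291.5 128. ] S [420.3 283.7 128. ]
block top C [array([440.8, 331.9,  45. ]), array([438.2, 267.1,  45. ]), array([381.4, 263.6,  45. ]), array([392.6, 329.7,  45. ])]
block top S [array([389.7, 256.2,  45. ]), array([390.9, 329.7,  45. ]), array([450.9, 322.7,  45. ]), array([452.1, 246.2,  45. ])]
```

```bash
python3 - <<'E'
from h import *
ctrl.move_pose([520,230,400],[180,0,90])
ctrl.dwell(0.3)
w=cam("wrist","w2");print(ctrl.sense()['time'],ctrl.sense()['tcp_pos'])
crop(w,120,0,520,200,2,"w2a");crop(w,120,180,520,400,2,"w2b")
np.save("w2.npy",w['cw'])
E
```

```text
1.7917 [520.48220121 229.2202212  399.91036209]
```

View pics/w2.png

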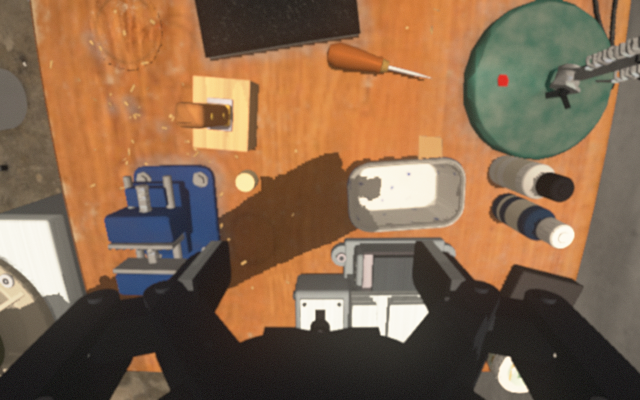

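View pics/w2a.png

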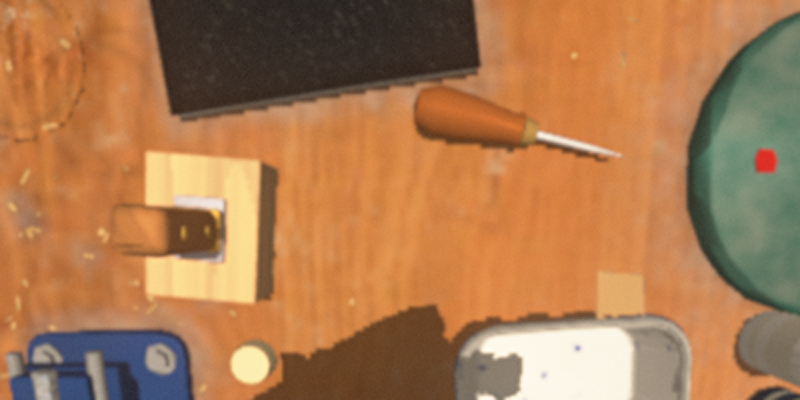

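```bash
python3 - <<'E'
from h import *
np.set_printoptions(precision=1,suppress=True)
w=dict(camera_matrix=np.array([[306.95569057,0,321.30255616],[0,306.95569057,194.65886498],[0,0,1]]),k1=-0.05977570802298961,cw=np.load("w2.npy"))
A=lambda x,y,z:onz(w,(x/2+120,y/2),z)[:2]
print("block",*[A(*p,45) for p in [(146,151),(261,160),(255,303),(147,298)]])
print("handle top",*[A(*p,128) for p in [(114,205),(168,206),(165,252),(112,250)]])
print("plate top z50",*[A(*p,50) for p in [(175,195),(225,197),(224,263)]])
O=lambda x,y,z:onz(w,(x,y),z)[:2]
print("dish rim",O(349,195,51),O(466,193,51),O(410,156,51),O(407,233,51))
print("bottle feet white,blue tops",O(556,186,105),O(561,236,105))
E
```

```text
block [390.6 333.2] [448.8 327.9] [441.6 255.9] [383.8 259.1]
handle top [409.3 304.3] [430.3 303.6] [427.6 286.3] [406.6 287.4]
plate top z50 [405.4 311.3] [430.8 309.9] [428.  277.2]
dish rim [549.4 209.5] [677.  211.4] [612.4 251.6] [615.3 165.3]
bottle feet white,blue tops [735.5 232.2] [751.2 182.5]
```

View pics/w2b.png

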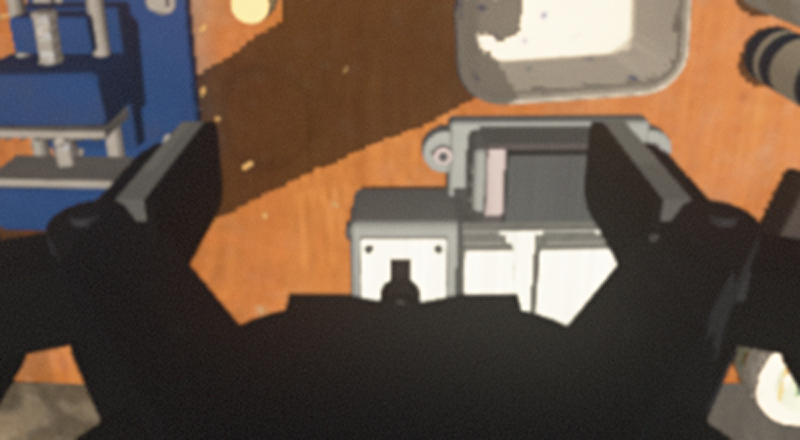

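```bash
python3 - <<'E'
from h import *
np.set_printoptions(precision=1,suppress=True)
for y in (0,180): 
  for p in ([517.5,39.5,330],[517.5,39.5,270],[517.5,80,270],[417.5,294.5,330],[417.5,294.5,245],[640,100,330]): print(y,ctrl.solve_ik(p,[180,0,y]))
ctrl.command_gripper(46,60)
ctrl.move_pose([517.5,39.5,330],[180,0,180])
ctrl.move_linear([517.5,39.5,270],velocity=80)
s=ctrl.sense();print(s['time'],s['tcp_pos'],s['grip_width'],s['wrist_force'])
d=cam("side");crop(d,200,150,450,330,3,"s3"); d=cam("scene");crop(d,240,120,460,280,3,"c3")
E
```

```text
0 [-16.9  11.8  10.3 101.7  -2.3  66.7 -95.9]
0 [-16.8  15.4  10.4 105.6  -3.2  59.3 -95.1]
0 [-20.   15.9   9.1 104.9  -2.9  59.4 -99.8]
0 [ -38.4   11.    -0.4  102.4    0.1   66.6 -128.8]
0 [ -39.2   16.3    0.5  107.8   -0.2   56.  -128.6]
0 [-19.5  27.3  11.2  81.1  -5.4  72.1 -97.9]
180 [  0.1  12.3  -9.1 100.9   2.1  67.   80.3]
180 [  0.6  15.8  -9.9 104.8   3.1  59.6  79.5]
180 [ -2.3  16.5 -11.7 104.1   3.8  59.8  74.5]
180 [-21.   12.1 -20.3 101.7   4.5  67.   47.4]
180 [-21.4  17.6 -20.3 107.    7.2  56.6  45.2]
180 [ -2.6  27.8 -13.   80.2   6.3  72.7  74. ]
4.825 [517.8  39.5 270.5] 46.01233978683357 [ 0.1 -0.1  0.1]
```

View pics/s3.png

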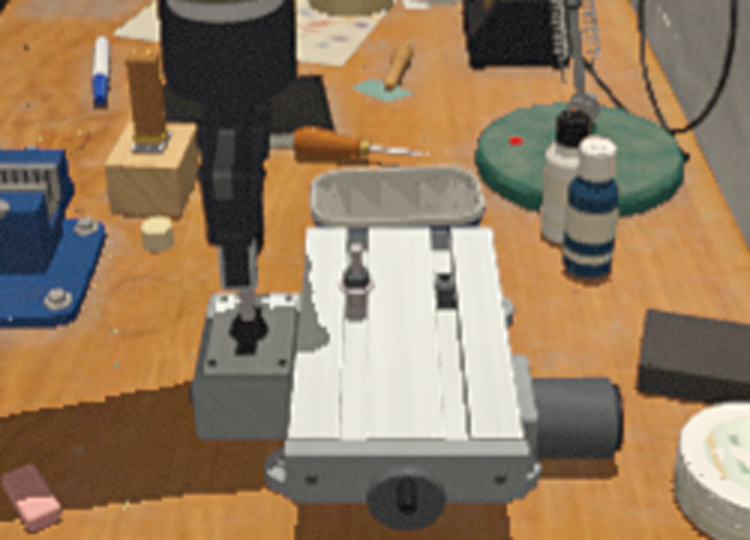

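View pics/c3.png

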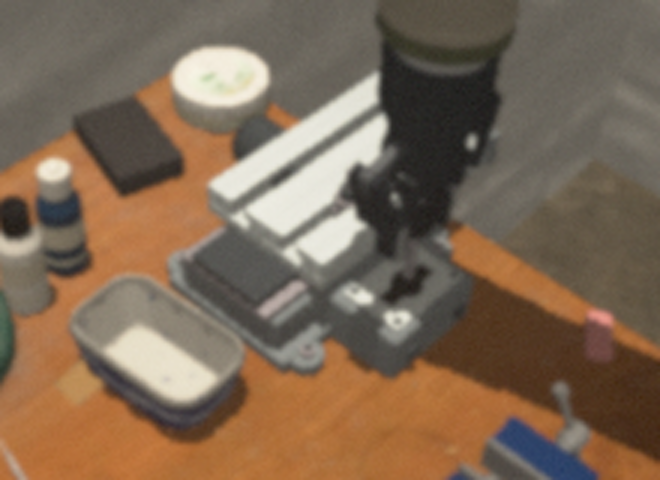

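The fingers straddle the knob without touching it, and the stick passes between them. The nut is plainly in the rear slot, side crop (445,290). Next I push the lever left until it meets its stop.

```bash
python3 - <<'E'
from h import *
np.set_printoptions(precision=1,suppress=True)
s=ctrl.sense();t0=s['time']
r=ctrl.move_linear([517.5,83,269],velocity=40,threshold=16)
s=ctrl.sense();print(r,s['time']-t0,s['tcp_pos'],s['wrist_force'],s['grip_width'])
ctrl.dwell(1.0)
s=ctrl.sense();print(s['time'],s['tcp_pos'],s['wrist_force'])
d=cam("side");crop(d,200,150,450,330,3,"s4"); d=cam("scene");crop(d,240,120,460,280,3,"c4")
E
```

```text
True 0.9417 [517.8  76.6 268.2] [ 0.2 -6.9  4.4] 45.91537180894422
6.8667 [517.9  76.1 268.3] [ 0.5 -6.2  4.3]
```

View pics/c4.png

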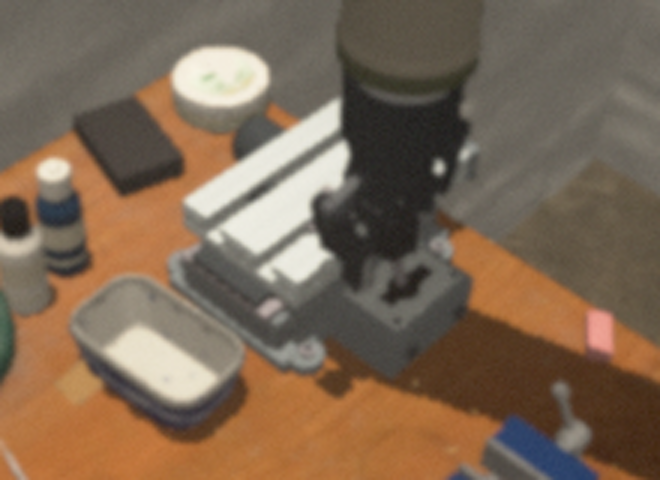

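View pics/s4.png

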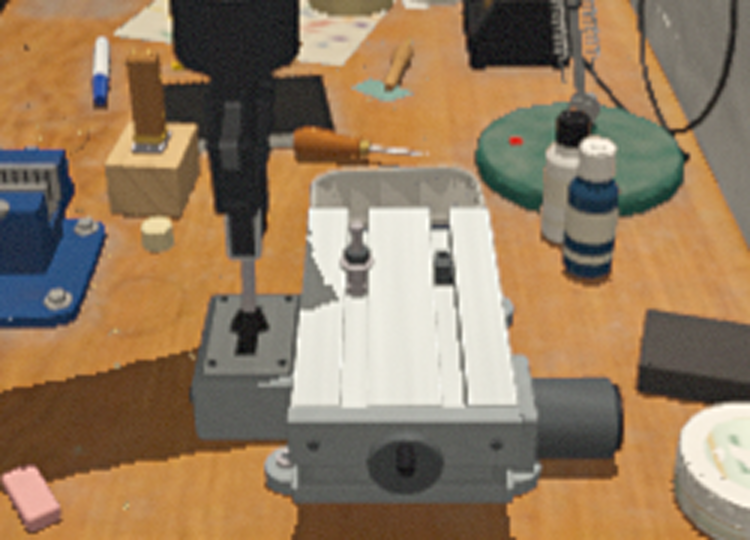

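The table is moving left. Its rear corner in the scene crop went from (210,188) to (185,203). I'll keep holding.

```bash
python3 - <<'E'
from h import *
np.set_printoptions(precision=1,suppress=True)
d=cam("scene");print(onz(d,(210/3+240,188/3+120),88),onz(d,(185/3+240,203/3+120),88))
ctrl.dwell(2.9)
s=ctrl.sense();print(s['time'],s['tcp_pos'],s['wrist_force'])
d=cam("side");crop(d,200,150,450,330,3,"s5"); d=cam("scene");crop(d,240,120,460,280,3,"c5")
E
```

```text
[666.6  99.5  88. ] [667.9 124.4  88. ]
9.9167 [517.8  76.1 268.3] [ 0.8 -6.4  3.8]
```

View pics/c5.png

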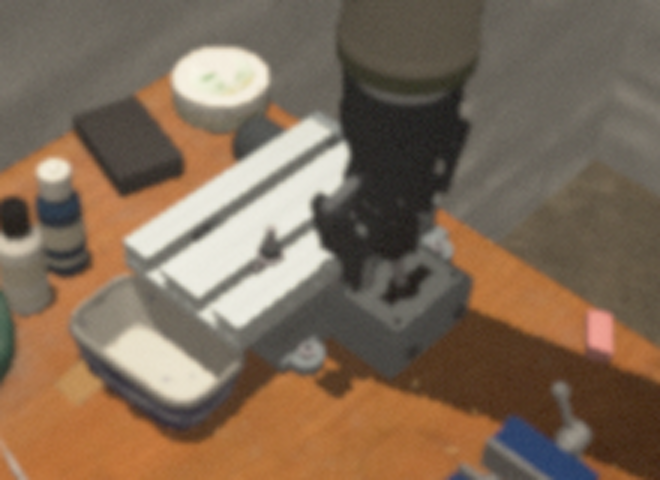

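View pics/s5.png

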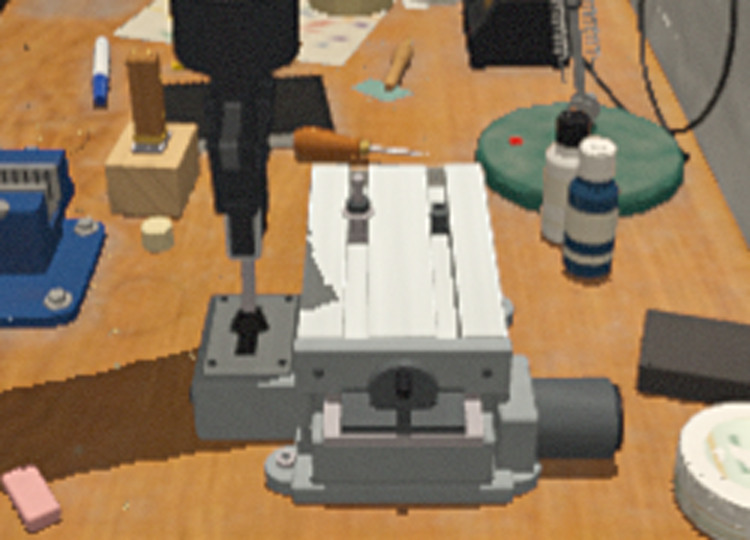

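```bash
python3 - <<'E'
from h import *
np.set_printoptions(precision=1,suppress=True)
d=cam("scene");print(onz(d,(124/3+240,241/3+120),88),onz(d,(232/3+240,335/3+120),88))
print([onz(d,(x/3+240,y/3+120),51) for x,y in[(72,315),(115,277),(243,350),(180,408)]])
d=cam("side");crop(d,200,150,450,330,3,"s6");print([onz(d,((x+1)/3+199.5,(y+1)/3+149.5),88) for x,y in ((310,166),(480,166))])
E
```

```text
[670.  183.5  88. ] [550.6 190.7  88. ]
[array([668.8, 238.3,  51. ]), array([675.4, 191. ,  51. ]), array([557.5, 173. ,  51. ]), array([551.5, 239.8,  51. ])]
[array([551.1, 179.1,  88. ]), array([671.8, 178.1,  88. ])]
```

```bash
python3 - <<'E'
from h import *
np.set_printoptions(precision=1,suppress=True)
ctrl.dwell(0.45)
ctrl.move_linear([517.5,39.5,270],velocity=100)
ctrl.dwell(0.3)
s=ctrl.sense();print(s['time'],s['tcp_pos'],s['wrist_force'])
ctrl.move_linear([517.5,39.5,350],velocity=150)
ctrl.command_gripper(50,60)
ctrl.move_pose([520,130,400],[180,0,175])
ctrl.dwell(.2)
w=cam("wrist","w7");d=cam("side","s7");c=cam("scene");np.save("w7.npy",w['cw']);print(ctrl.sense()['time'])
crop(c,240,120,460,280,3,"c7")
crop(d,200,150,450,330,3,"s7")
E
```

```text
11.3917 [517.5  40.2 269.9] [-0.9 -0.5  0.7]
13.1417
```

View pics/w7.png

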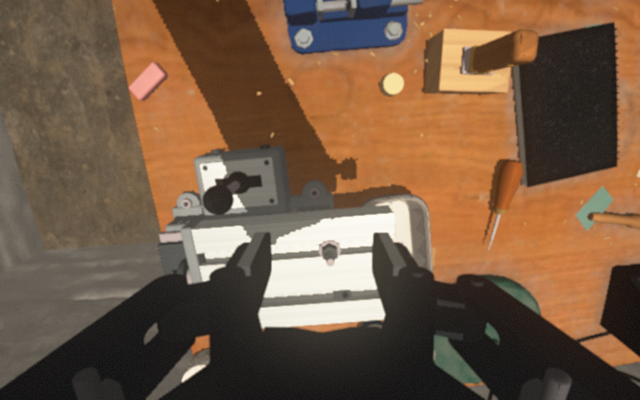

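View pics/s7.png

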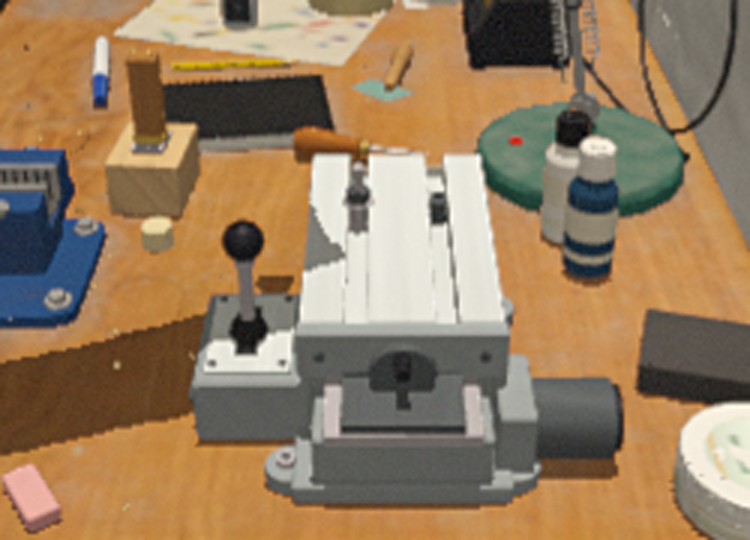

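View pics/c7.png

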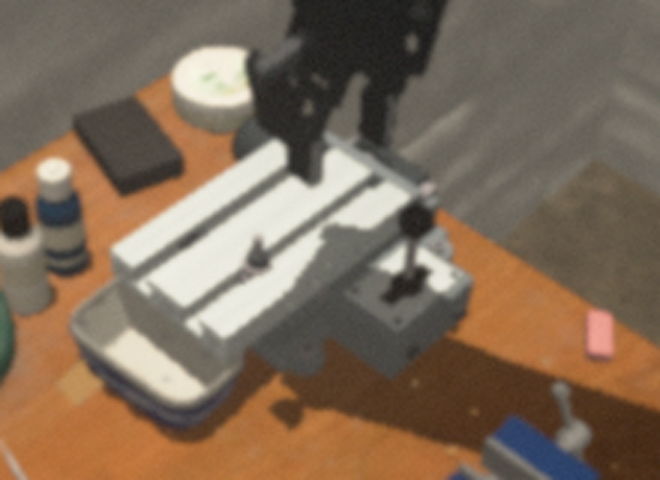

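```bash
python3 - <<'E'
from h import *
np.set_printoptions(precision=1,suppress=True)
d=cam("side");c=cam("scene");w=dict(camera_matrix=np.array([[306.95569057,0,321.30255616],[0,306.95569057,194.65886498],[0,0,1]]),k1=-0.05977570802298961,cw=np.load("w7.npy"))
print("side end",[onz(d,((x+1)/3+199.5,(y+1)/3+149.5),88) for x,y in ((313,156),(480,155))], "stub",onz(d,(438/3+199.5,207/3+149.5),82))
print("scene end",onz(c,(112/3+240,249/3+120),88),"bolt top",onz(c,(258/3+240,236/3+120),116))
print("wrist stub",onz(w,(342,296),86),"dish left rim",onz(w,(432,225),51),"knob",onz(w,(217,199),116),"bolt top",onz(w,(330,247),114))
print("table end front corner",onz(w,(398,207),88))
print("handle top corners",*[onz(w,p,128)for p in[(513,33),(538,33),(537,60),(512,62)]])
print("block",*[onz(w,p,45)for p in[(441,30),(508,30),(511,90),(437,93)]])
E
```

```text
side end [array([552.6, 193.8,  88. ]), array([673. , 194.3,  88. ])] stub [639.5 133.6  82. ]
scene end [670.  195.1  88. ] bolt top [585.4 130.5 116. ]
wrist stub [641.2 140.3  86. ] dish left rim [584.2 246.8  51. ] knob [516.9  39.5 116. ] bolt top [571.  132.7 114. ]
table end front corner [547.4 200.8  88. ]
handle top corners [407.4 281.7 128. ] [408.3 301.3 128. ] [427.5 301.4 128. ] [427.9 281.6 128. ]
block [384.6 259.   45. ] [388.5 326.8  45. ] [446.5 331.9  45. ] [444.1 254.2  45. ]
```

The table end is at y≈196 and the dish centre at ≈207, so it sits about −11 mm from the middle, which is in range. The lever is upright. Next I'll look closely at the scraper.

```bash
python3 - <<'E'
from h import *
np.set_printoptions(precision=1,suppress=True)
ctrl.move_pose([418,230,400],[180,0,90])
ctrl.dwell(.2)
w=cam("wrist","w8");np.save("w8.npy",w['cw']);print(ctrl.sense()['time'])
crop(w,220,0,420,150,4,"w8c")
E
```

```text
15.0167
```

View pics/w8c.png

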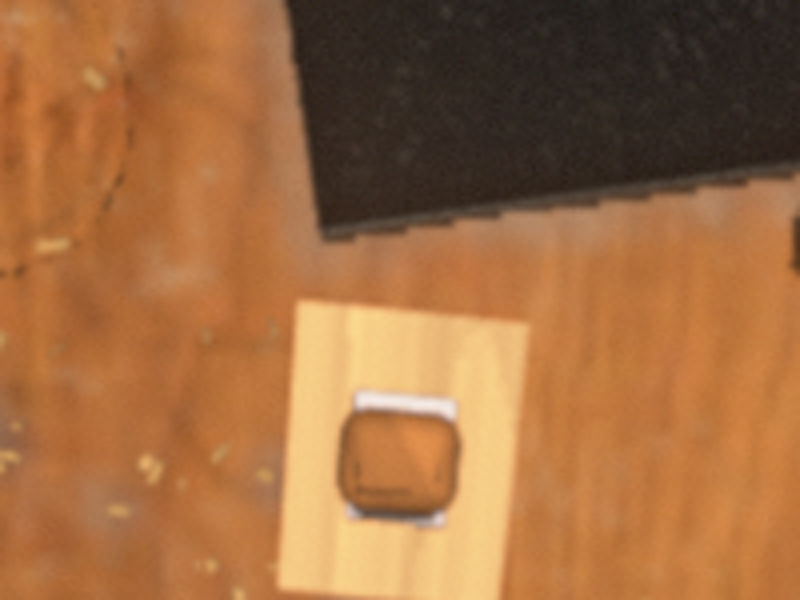

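```bash
python3 - <<'E'
from h import *
np.set_printoptions(precision=1,suppress=True)
w=dict(camera_matrix=np.array([[306.95569057,0,321.30255616],[0,306.95569057,194.65886498],[0,0,1]]),k1=-0.05977570802298961,cw=np.load("w8.npy"))
P=lambda x,y,z:onz(w,(x/4+220-.4,y/4-.4),z)[:2]
print("handle",P(400,461,128),"plate",P(356,391,50),P(459,400,50),P(445,526,50),P(348,519,50))
print("block",*[P(*p,45)for p in[(297,301),(527,323),(498,600),(278,587)]])
E
```

```text
handle [416.  294.9] plate [404.6 311.3] [430.3 309.1] [427. 278.] [402.2 279.8]
block [389.9 333.3] [447.4 328. ] [441.3 258.5] [383.4 262. ]
```

```bash
python3 - <<'E'
from h import *
np.set_printoptions(precision=1,suppress=True)
o=[180,0,174.8]
ctrl.move_pose([416.2,294.7,320],o)
r=ctrl.move_linear([416.2,294.7,240],velocity=90,threshold=12)
s=ctrl.sense();print(r,s['tcp_pos'],s['wrist_force'])
ctrl.command_gripper(10,80)
s=ctrl.sense();print(s['time'],s['grip_width'],s['wrist_force'],s['tcp_pos'])
d=cam("side");crop(d,180,100,380,260,4,"s9");d=cam("scene");crop(d,240,200,400,360,4,"c9")
E
```

```text
False [416.4 294.9 240.6] [0.3 0.2 0.3]
17.6333 19.226565568010667 [-0.3 -0.5  5.5] [416.5 294.9 240.6]
```

View pics/s9.png

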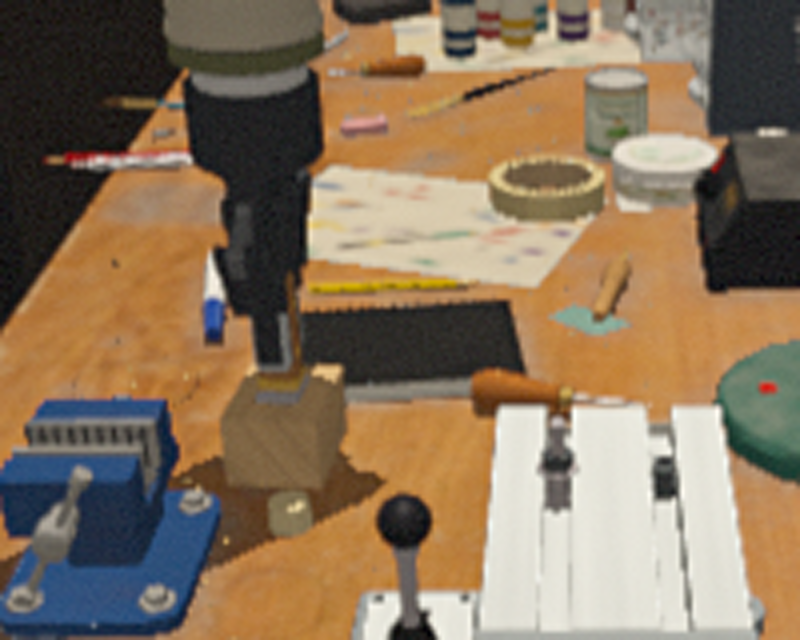

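View pics/c9.png

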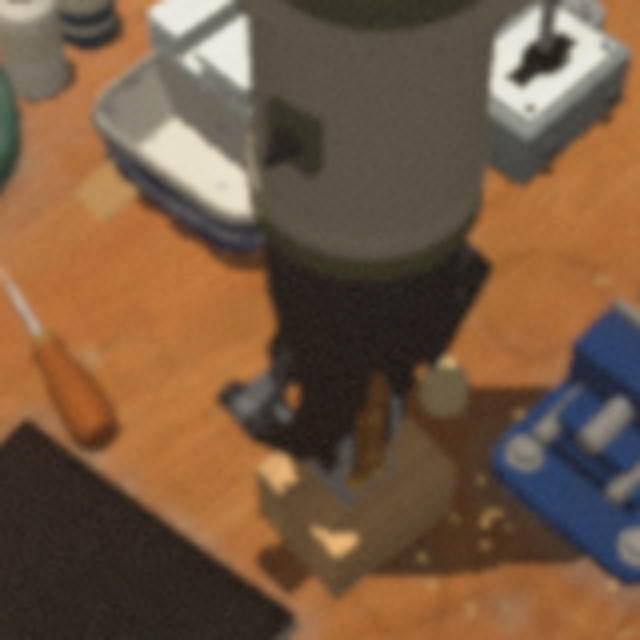

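The handle is gripped, with a width of 19.2 mm. Now lift and carry.

```bash
python3 - <<'E'
from h import *
np.set_printoptions(precision=1,suppress=True)
ctrl.move_linear([416.2,294.7,300],velocity=80)
s=ctrl.sense();print(s['grip_width'],s['wrist_force'])
ctrl.move_linear([416.2,294.7,375],velocity=150)
ctrl.move_pose([640,104,345],[180,0,180])
ctrl.dwell(.3)
s=ctrl.sense();print(s['time'],s['grip_width'],s['wrist_force'],s['tcp_pos'])
d=cam("side");crop(d,280,120,440,280,4,"s10");d=cam("scene");crop(d,270,120,430,250,4,"c10")
E
```

```text
19.319418875045848 [-0.  -0.1 -1.3]
20.7167 19.24304032750522 [-0.5  0.8 -1.7] [639.6 105.  345.5]
```

View pics/s10.png

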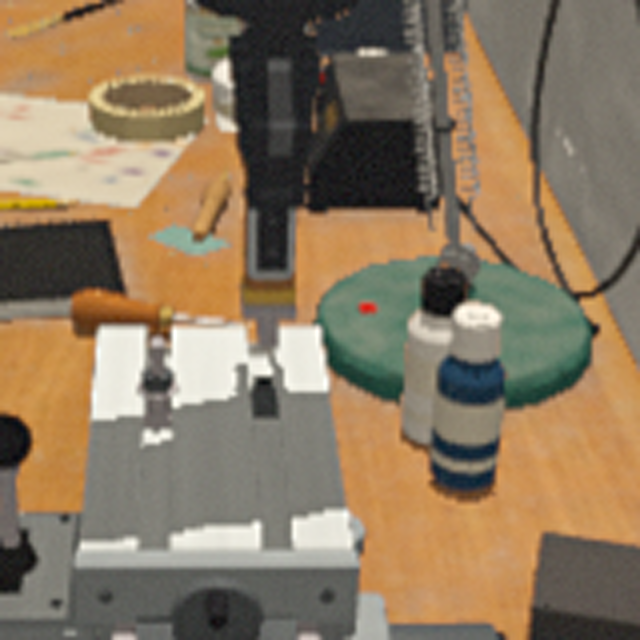

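View pics/c10.png

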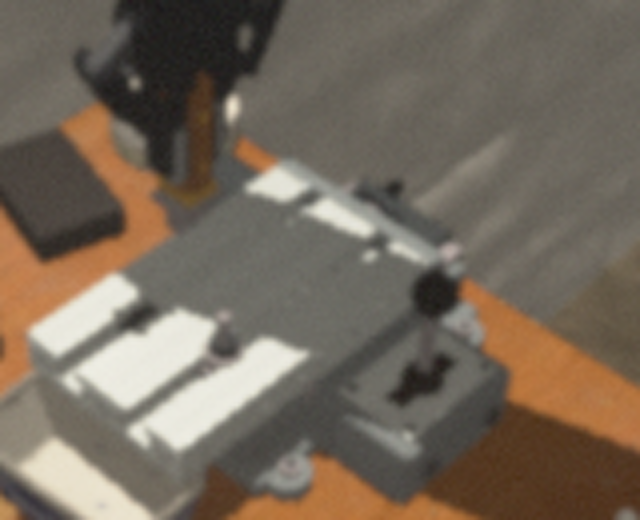

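```bash
python3 - <<'E'
from h import *
np.set_printoptions(precision=1,suppress=True)
d=cam("side")
for P in ([639.6,105,142],[639.6,105,133.5],[640,140,82],[640,131,86]): print(P,(proj(d,P)[0]-[280,120]+.4)*4)
crop(d,325,180,365,240,12,"s11")
p=proj(d,[639.6,105,142])[0];print((proj(d,[644.6,105,142])[0]-p)*4)
E
```

```text
[639.6, 105, 142] [269.1 319.1]
[639.6, 105, 133.5] [268.7 334.6]
[640, 140, 82] [264.1 389.1]
[640, 131, 86] [265.1 391.5]
[10.5 -0. ]
```

View pics/s11.png

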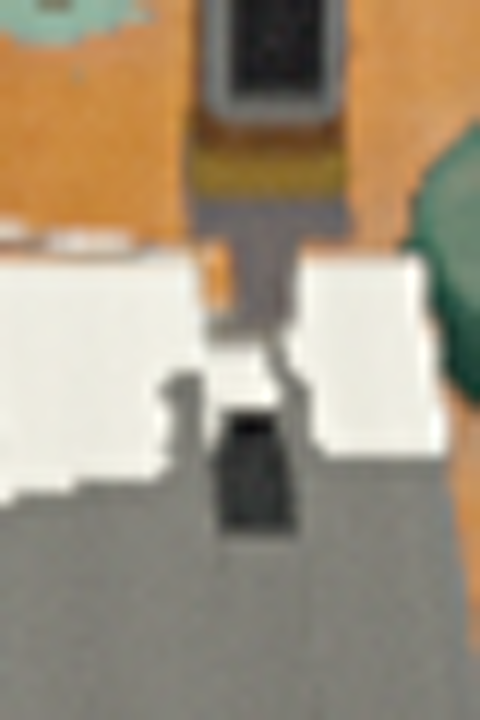

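```bash
python3 - <<'E'
from h import *
np.set_printoptions(precision=1,suppress=True)
ctrl.move_linear([640.7,104,306],velocity=80)
ctrl.dwell(.2)
r=ctrl.move_linear([640.7,104,285],velocity=25,threshold=5)
s=ctrl.sense();print(r,s['time'],s['tcp_pos'],s['wrist_force'],s['wrist_torque'],s['grip_width'])
d=cam("side");crop(d,325,180,365,240,12,"s12")
E
```

```text
False 22.7 [640.8 104.  285.2] [ 0.1 -0.3 -1.4] [-0.  -0.   0.1] 19.104613855038743
```

View pics/s12.png

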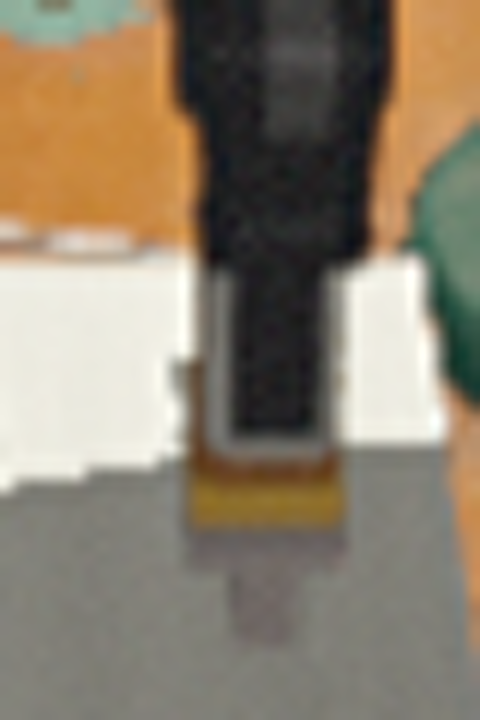

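```bash
python3 - <<'E'
from h import *
np.set_printoptions(precision=1,suppress=True)
d=cam("side")
for P in ([641,92,73],[641,92,90],[641,88,90],[641,88,95]): print(P,(proj(d,P)[0]-[325,180]+.4)*12)
r=ctrl.move_linear([640.7,104,278],velocity=15,threshold=5)
s=ctrl.sense();print(r,s['time'],s['tcp_pos'],s['wrist_force'],s['wrist_torque'],s['grip_width'])
E
```

```text
[641, 92, 73] [270.6 645.8]
[641, 92, 90] [272.9 557.7]
[641, 88, 90] [274.1 571. ]
[641, 88, 95] [274.8 544.7]
True 23.075 [640.9 104.  283.7] [-1.  -0.5  5.5] [ 0.   0.1 -0. ] 19.421872441490283
```

The shoulder touched the table at TCP z 283.7, as predicted, so the foot is in the slot. I'll raise it about 1 mm and push partway, then check.

```bash
python3 - <<'E'
from h import *
np.set_printoptions(precision=1,suppress=True)
ctrl.move_linear([640.7,104,285],velocity=20)
r=ctrl.move_linear([640.7,145,285],velocity=25,threshold=12)
s=ctrl.sense();print(r,s['time'],s['tcp_pos'],s['wrist_force'],s['wrist_torque'],s['grip_width'])
d=cam("side");crop(d,280,120,440,280,4,"s13");d=cam("scene");crop(d,240,120,400,250,4,"c13")
E
```

```text
False 25.15 [640.7 144.9 285. ] [ 0.5  0.1 -0.6] [-0.  0. -0.] 18.86551863089554
```

View pics/c13.png

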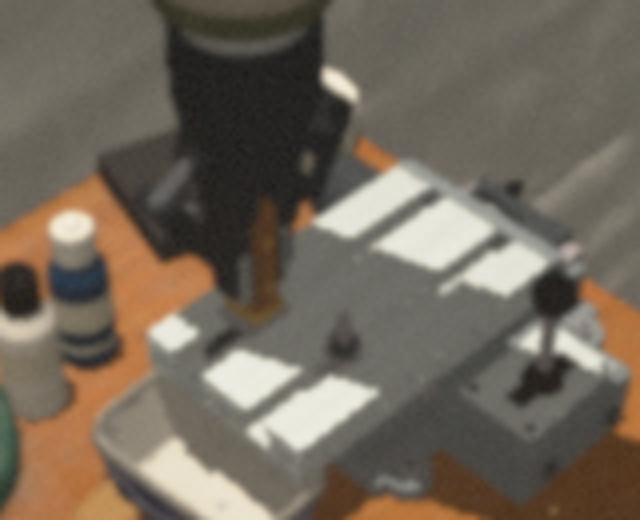

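View pics/s13.png

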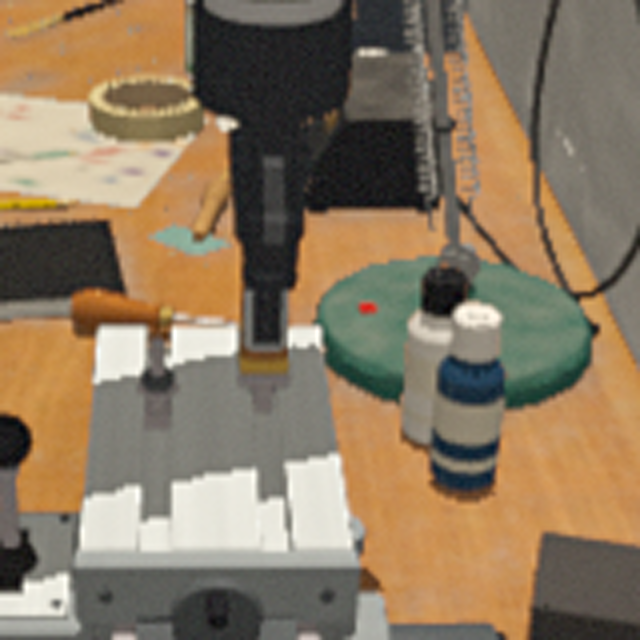

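The nut is moving ahead of the foot, at scene crop (220,342), and the table hasn't moved. I'll push on.

```bash
python3 - <<'E'
from h import *
np.set_printoptions(precision=1,suppress=True)
r=ctrl.move_linear([640.7,186,285],velocity=25,threshold=12)
s=ctrl.sense();print(r,s['time'],s['tcp_pos'],s['wrist_force'],s['wrist_torque'],s['grip_width'])
ctrl.dwell(.4)
d=cam("side");crop(d,280,120,440,280,4,"s14");d=cam("scene");crop(d,240,120,400,250,4,"c14")
E
```

```text
False 27.0417 [640.7 185.8 285. ] [ 0.5  0.4 -1.5] [-0. -0. -0.] 19.13763988436603
```

View pics/c14.png

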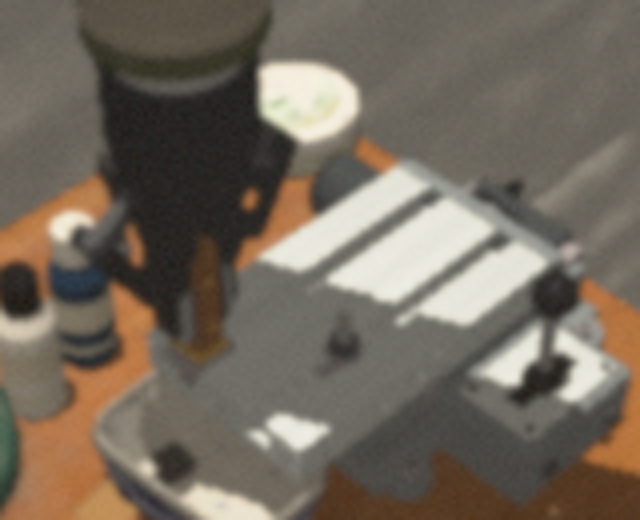

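View pics/s14.png

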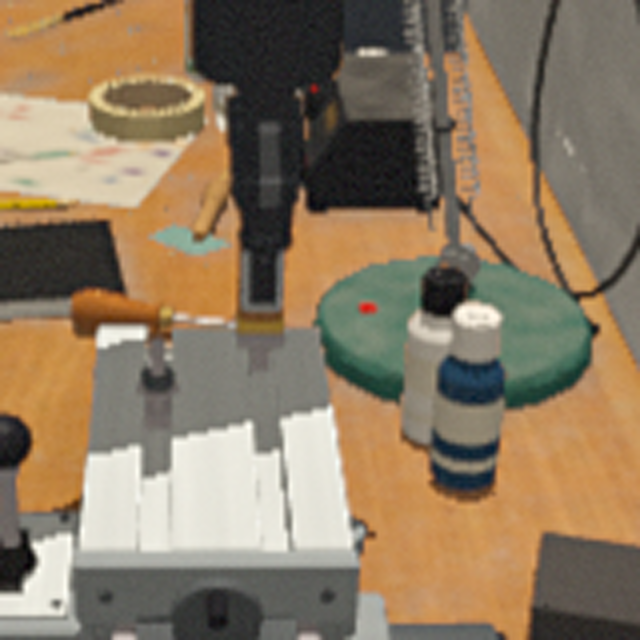

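The nut is in the dish, at scene crop (173,463). I'll back the scraper in to y≈160 for firm support, seat it, release, rise clear and check.

```bash
python3 - <<'E'
from h import *
np.set_printoptions(precision=1,suppress=True)
ctrl.move_linear([640.7,158,285],velocity=40)
r=ctrl.move_linear([640.7,158,281],velocity=15,threshold=3)
s=ctrl.sense();print(r,s['tcp_pos'],s['wrist_force'])
ctrl.command_gripper(45)
ctrl.dwell(.2)
ctrl.move_linear([640.7,158,400],velocity=120)
ctrl.move_pose([560,60,410],[180,0,90])
ctrl.dwell(.4)
s=ctrl.sense();print(s['time'],s['wrist_force'],s['grip_width'])
cam("wrist","w15")
d=cam("side");crop(d,200,120,440,280,3.3,"s15");d=cam("scene");crop(d,240,120,400,250,4,"c15")
E
```

```text
True [640.7 158.6 283.7] [-0.8  0.2  4.8]
31.9667 [-0.3  0.6 -0.3] 45.430565588989076
```

View pics/c15.png

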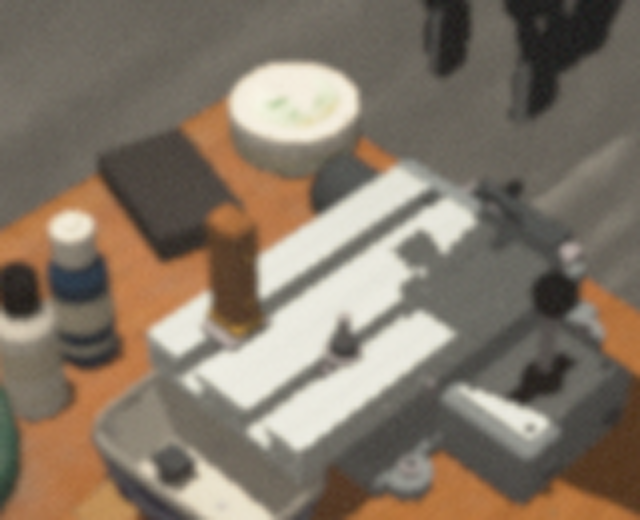

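View pics/s15.png

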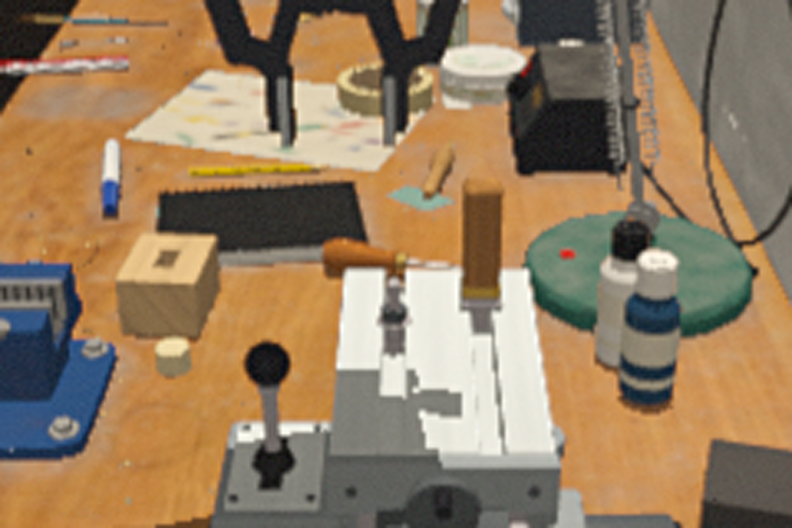

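View pics/w15.png

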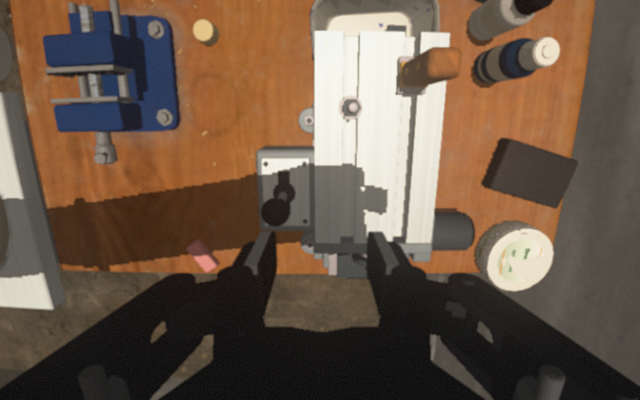

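```bash
python3 -c "
from rig import ctrl
ctrl.job_done();print(ctrl.sense()['time'])"
```

```text
the job is handed in; nothing more can be done
the job is handed in; nothing more can be done
```

The broken nut is out of the rear slot and in the dish, and I handed the job in after about 32 s of the 64 s. No verdict is reported.

**What I did:**
- **Feed lever:** I held it left until the table's open end was at y≈196 mm, about 11 mm short of the dish centre, then let it spring back.
- **Scraper:** I took it from its block, set the foot in the rear slot behind the nut and pushed the nut out of the open end. I then drew the scraper back about 28 mm, seated it and let go.

**Last checks (all three cameras):**
- The nut lies on the dish floor and the dish is upright.
- The scraper stands upright in the slot. The shoulder met the table at TCP z 283.7 mm, within 1 mm of the height predicted.
- The T-bolt is still in the front slot.
- The lever is upright, both bottles are standing, and the gripper is well clear.

**Disagreements:** no check failed. The cameras differed by up to about 7 mm along y for the table end, and a similar amount for the dish centre and the nut. That was well inside the allowed ranges.

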